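Clamp a guitar bridge blank with two cam levers

ROBOT

A 6-joint arm with a two-finger parallel gripper is mounted at the origin on the work surface. World frame = base frame: x ahead of the robot, y to its left, z up, the work surface at z = 0. Lengths are in m, angles in rad, forces in N, time in s.
With the tool pointing down it reaches from about 0.425 to 0.95 m from the base axis. Payload 14.7 kg.
Tool frame: the origin (TCP) lies midway between the tips of the shut fingers; the grasp point (between the pads) lies 19 mm behind it; x points along the fingers, y is the direction in which the jaws open and shut, and the axes are right-handed (so a half turn about x gives the same grasp; the last joint's range is limited). The gripper opens to 85 mm and grips with 20 to 120 N. Pads are 22 mm wide; open, the fingers measure 114 mm over their backs; the gripper's body (76 mm by 85 mm) begins 54 mm behind the grasp point. The pads swing forward as they close: fully open they stand 13 mm farther back than shut.
Start: joints at [-1.151, 0.48, 1.596, -0, 1.065, -0.047], TCP at [0.293, -0.58, 0.231] pointing down, gripper open.
Joint ranges: [-2.75, 2.75], [-0.82, 2.05], [0.23, 2.67], [-1.56, 4.7], [0.09, 2.69], [-2.92, 2.92]. Speed limits (rad/s): [1.89, 1.89, 2.39, 3.01, 3.01, 3.01].

INTERFACE

Orientations are given as a 3x3 rotation matrix whose columns are the frame's x, y, z axes.
In Python, from station import robot, viewer, spotter gives the robot as it stands.
- The arm moves only by the tool send_rows, never from a script. Its argument "rows" is a list that holds one entry, the list of rows, each a list of 4 numbers: the shift along the tool's x, y, z in cm, then the turn about the tool's x in rad. In form: [[[x, y, z, yaw], ...]]. A call has 1 to 8 rows; each row shifts and turns the commanded pose from where the row before left it, along the tool's axes as they then stand; what a row does not reach is not made up. A row lasts 1/12 s, in which the tool goes at most 41.7 mm and 7.16 degrees, less where a joint would pass 70% of its speed; a pose out of reach is approached as far as the arm can. A call is refused whole if a number of a shift passes 4.17 or a number of a turn 0.125, either way. A call with a gripper value outside its range is refused whole. "fingers" is the opening, from -1 (shut) to 1 (fully open), set as the call begins (left out, the last holds). The fingers move at their own pace and stop on an object; the grip force is fixed at half the most. Time passes only in rows, so rows that do not move let the fingers close. It gives the time, the measured TCP pose, the force and the opening at its end, in the units of the state.
- robot.sense(): the state, without advancing time (a new reading comes with each control period).
- viewer.grab_frame(name): name is "scene" or "top" or "wrist"; returns a dict with "img" (420x560x3 uint8, blue, green, red), "z_map" (420x560 float32, m along the optical axis (not along the pixel's ray), 0 where there is no reading), "mtx" (3x3 intrinsics, pixels), "xyz" and "attitude" of the camera in the world. Camera axes: x right, y up, looking along -z (the intrinsics and any distortion apply to the point x, -y, -z); pixel columns grow to the right and rows downward; lengths in m; the calibration is good to about 2 mm. The wrist camera is an equidistant fisheye: a pixel r from the principal point sees the ray r / f radians off the axis. A picture is of the moment at which its call begins.
- robot.finish_job(): hands the job in, once; it reports no verdict.
Trained networks look in a picture, given as the dict that the camera call returned (one of the last four; its "shot" number tells which), for a name from the list of things; names that differ only in an ending like _2 or _b are one class to them, and where a whole thing is asked for, a point or a joint stands for the part that bears it (a point fixed in the world has none). Each returns a list of dicts, best first, with "p" (0 to 1); they miss things now and then, are a little off and sometimes report something else, mostly with a low value. They report only what shows in the picture. A call takes as long as a camera call. They do not tell look-alikes from the thing itself.
- spotter.recognise(picture, name): "xy" ([column, row] in pixels, amid what is visible of it).
- spotter.masks_of(picture, name): "region" (420x560 bool, what is visible of it) and "xy" ([column, row] in pixels, amid what is visible of it).
The state is a dict: "time": time; "joints": joint angles; "dq": joint speeds; "effort": joint torques, N m; "tcp_pos": TCP position; "tcp_rot": TCP orientation; "ft_force": force on the tool from outside, world axes, zero at the start; "moment": the same for the moment, N m; "grip_width": finger opening in m.
Only numpy, scipy, OpenCV 4.12 (cv2) and the standard library are available. Lean on these libraries where they do the work, as an engineer would, in place of code of your own. Each camera call takes 0.05 s, during which the arm holds its last target.

TASK

Clamp the dark bridge blank in the jig: with a fingertip, push the two wooden cam levers outwards, away from each other, until each is fully home against its stop and its cam squeezes the blank against the fence. Do not grip or lift anything, do not touch the blank itself, and leave the other things on the jig and bench where they are. Finish clear of everything.

Things in the scene. Friction and masses are not known exactly. Their poses are not given: they have to be found in the camera images.
- jig: clamping jig fixed to the bench: plywood board 200 (x) by 400 (y) by 18 mm, origin at the centre of its underside on the bench, z up. A wooden fence 20 mm wide, 300 mm long, runs along y on the robot's side of the board, its working face at x = -65 mm and its top 32 mm above the bench. Two cam levers stand beyond the fence; each ends against an upright steel stop pin, 10 mm across, its top 56 mm above the bench
- blank: guitar bridge blank of dark wood, 30 (x) by 190 (y) by 12 mm, lying loose and flat on the board between the fence and the two cams; origin at the centre of its underside, y along its length. Against the fence its origin is at x = -50 mm in the jig's frame
- left_turn (a joint): angle of the left lever about its vertical pivot. 0: it points along +x of the jig; grows as it swings outwards (anticlockwise from above) to a hard stop at 1.45, where it points almost along +y of the jig and its cam is fully tight. Lower limit -0.3. About 2 N at 85 mm from the pivot turns it, rising to about 10 N over the last 0.3 rad; it stays where left
- left_pivot (a point): point on the pivot axis of the left lever (the one on the +y side of the jig), at the lever's top, 56 mm above the bench; a steel bolt head sits here. In the jig's frame it lies at x = -6, y = +65 mm
- left_tip (a point): the middle of the free end of the left lever, at its top, 102 mm from the pivot along the lever. The lever is a plain wooden bar, 16 mm wide, its underside 34 mm and its top 56 mm above the bench
- left_lever: the left lever together with the round wooden cam fixed under it, 44 mm across and 16 mm thick, mounted 8 mm off-centre on the pivot; the cam lies 18 to 34 mm above the bench and pushes the blank towards the fence as the lever closes. Origin on the pivot axis, 18 mm above the bench (at the top of the board), x along the lever to its free end, z up
- right_turn (a joint): angle of the right lever about its vertical pivot. 0: it points along +x of the jig; grows as it swings outwards (clockwise from above) to a hard stop at 1.45, where it points almost along -y of the jig and its cam is fully tight. Lower limit -0.3. About 2 N at 85 mm from the pivot turns it, rising to about 10 N over the last 0.3 rad; it stays where left
- right_pivot (a point): point on the pivot axis of the right lever (the one on the -y side of the jig), at the lever's top, 56 mm above the bench; a steel bolt head sits here. In the jig's frame it lies at x = -6, y = -65 mm
- right_tip (a point): the middle of the free end of the right lever, at its top, 102 mm from the pivot along the lever. The lever is a plain wooden bar, 16 mm wide, its underside 34 mm and its top 56 mm above the bench
- right_lever: the right lever together with the round wooden cam fixed under it, 44 mm across and 16 mm thick, mounted 8 mm off-centre on the pivot; the cam lies 18 to 34 mm above the bench and pushes the blank towards the fence as the lever closes. Origin on the pivot axis, 18 mm above the bench (at the top of the board), x along the lever to its free end, z up
- wax_tin: a flat round aluminium tin, 38 mm across, 18 mm high, standing loose on the jig board between the two pivots (bystander, leave alone)
- pot: a small amber glass pot, 28 mm across, 42 mm high, standing loose on the far left corner of the jig board, outside the lever's sweep (bystander, leave alone)
- tuner_bush: a small brass bush with a foot flange, 26 mm across, 28 mm high, standing loose on the far right corner of the jig board, outside the lever's sweep (bystander, leave alone)
- glue: a white glue bottle, 56 mm across, 150 mm high, standing on the bench left of the jig (bystander, leave alone)
- mallet: a hammer with a wooden handle lying on the bench to the far right of the jig (bystander, leave alone)
- driver: a screwdriver lying on the bench to the right of the jig (bystander, leave alone)
- plane: a small block plane, 150 by 45 mm, about 55 mm high, on the bench on the robot's side, to the left of the jig (bystander, leave alone)
- mug: a blue ceramic mug, 76 mm across, 90 mm high, on the bench to the far left of the jig (bystander, leave alone)
There are look-alikes about, which are no part of the job. There is more than one size of the blank; the one meant has the size given above.

How it is judged:
At the end, for the whole second after the job is handed in: both levers stand within 0.09 rad (5 degrees) of their stops (joint above 1.36), each cam presses on the blank with more than 1 N, and the blank lies still and flat on the board, along the fence within 0.02 rad and within 1.5 mm of it (value of joint each of left_turn, right_turn above 1.36 rad and contact force between each of left_lever, right_lever and blank above 1 N and x of blank in the frame of jig below -0.0485 m and angle between the y axis of blank and the y axis of jig, either way round below 0.02 rad and height (world z) of blank below 0.021 m and angle between blank's own z axis and vertical below 0.05 rad and linear speed of blank below 0.01 m/s); the robot touches nothing.
It fails at once if the robot touches the blank (contact force between any of the fingers, the arm and blank above 0.5 N).
It fails at once if a lever is taken between the fingers instead of being pushed ((y of the grasp point in the frame of left_lever between -0.006 and 0.006 m and x of the grasp point in the frame of left_lever between 0.005 and 0.105 m and z of the grasp point in the frame of left_lever below 0.045 m and contact force between the fingers and left_lever above 0.5 N) or (y of the grasp point in the frame of right_lever between -0.006 and 0.006 m and x of the grasp point in the frame of right_lever between 0.005 and 0.105 m and z of the grasp point in the frame of right_lever below 0.045 m and contact force between the fingers and right_lever above 0.5 N)).
It fails at once if the blank is lifted off the board (height (world z) of blank above 0.026 m).
It fails at once if a bystander is moved more than 15 mm (distance of any of wax_tin, pot, tuner_bush, glue, mallet, driver, plane, mug from where it was at the start of the episode above 0.015 m).
It also fails if it takes over 48 s, if anything falls off the work surface, if the arm or the gripper's body presses on something with over 40 N, if the wrist force passes 120 N, or if a joint passes its speed limit or range.

## Working session

There is one attempt and no reset: what is moved stays moved. The work goes in short steps, Python scripts to look and compute and a tool call to move; the robot and the scene stay as the last step left them, time stands still between calls to the robot, and variables do not carry over. Pictures are saved under pics/ and viewed, and the job is handed in when it is done.

Besides the shell and the picture viewer there is one more tool, called after "Call:" as name(argument=value, ...), one argument or row to a line, values as JSON. send_rows: Moves the arm, as the interface text tells. Its arguments: {"type":"object","properties":{"rows":{"type":"array"},"fingers":{"type":"number"}},"required":["rows"]}

```bash
ls; mkdir -p pics; cat > h.py <<'E'
import numpy as np,cv2
from station import robot,viewer,spotter
def world(f,u,v,z=None):
    K=f['mtx'];R=np.array(f['attitude']);t=np.array(f['xyz'])
    if R.shape!=(3,3): raise Exception(R.shape)
    d=R@np.array([(u-K[0][2])/K[0][0],-(v-K[1][2])/K[1][1],-1.])
    if z is None:
        zz=f['z_map'][int(round(v)),int(round(u))]; return t+d*zz
    return t+d*(z-t[2])/d[2]
E
python3 - <<'E'
from h import *
s=robot.sense();print({k:np.round(v,3).tolist() for k,v in s.items()})
for n in ['scene','top']:
    f=viewer.grab_frame(n);cv2.imwrite(f'pics/{n}0.png',f['img']);print(n,f['xyz'],np.round(f['attitude'],3).tolist(),np.array(f['mtx']).tolist(),[k for k in f])
    for m in ['jig','blank','left_pivot','left_tip','right_pivot','right_tip','wax_tin','pot','tuner_bush','glue','left_lever','right_lever']:
        for r in spotter.recognise(f,m)[:4]:
            print(m,round(r['p'],2),np.round(r['xy']),np.round(world(f,*r['xy']),3))
E
```

```text
pics
{'time': 0.0, 'joints': [-1.151, 0.481, 1.597, 0.0, 1.065, -0.047], 'dq': [0.001, -0.001, 0.001, 0.001, 0.001, -0.001], 'effort': [-0.006, -95.067, -43.018, -0.0, 0.012, 0.0], 'tcp_pos': [0.292, -0.58, 0.231], 'tcp_rot': [[-0.001, 0.45, -0.893], [0.001, -0.893, -0.45], [-1.0, -0.001, -0.0]], 'ft_force': [-0.113, -1.131, -0.41], 'moment': [0.003, 0.03, -0.037], 'grip_width': 0.085}
scene [1.16402704 0.71382976 0.66574014] [[-0.689, -0.385, 0.614], [0.724, -0.345, 0.597], [-0.018, 0.856, 0.517]] [[466.3913878037245, 0.0, 277.79711972887196], [0.0, 466.3913878037245, 208.23967440672743], [0.0, 0.0, 1.0]] ['img', 'z_map', 'mtx', 'xyz', 'attitude', 'shot']
jig 0.81 [224. 247.] [0.638 0.032 0.052]
blank 0.89 [241. 156.] [ 0.233 -0.356  0.019]
blank 0.71 [232. 226.] [ 0.547 -0.048  0.028]
blank 0.64 [185. 226.] [ 0.639 -0.114  0.046]
left_pivot 0.86 [237. 242.] [0.595 0.026 0.039]
left_tip 0.74 [234. 242.] [0.603 0.026 0.045]
right_pivot 0.98 [186. 229.] [ 0.64  -0.111  0.039]
right_tip 0.84 [188. 228.] [ 0.633 -0.113  0.035]
wax_tin 0.54 [215. 238.] [ 0.613 -0.034  0.034]
pot 0.78 [25
[... 509 characters left out ...]
178.] [ 0.586 -0.047  0.031]
blank 0.82 [305. 190.] [ 0.544 -0.069  0.028]
blank 0.57 [395. 320.] [ 0.114 -0.343  0.02 ]
blank 0.24 [407. 155.] [ 0.657 -0.417  0.026]
left_pivot 0.7 [280. 177.] [0.581 0.015 0.057]
left_tip 0.5 [277. 178.] [0.585 0.024 0.028]
right_pivot 0.85 [321. 170.] [ 0.601 -0.122  0.061]
right_tip 0.85 [321. 166.] [ 0.619 -0.124  0.055]
right_tip 0.61 [145. 207.] [0.482 0.44  0.109]
tuner_bush 0.63 [343. 144.] [ 0.703 -0.205  0.025]
glue 0.81 [145. 206.] [0.484 0.439 0.113]
left_lever 0.69 [298. 169.] [ 0.612 -0.048  0.041]
left_lever 0.62 [278. 179.] [0.582 0.022 0.036]
right_lever 0.84 [321. 170.] [ 0.603 -0.121  0.061]
right_lever 0.37 [278. 178.] [0.58  0.02  0.049]
```

View pics/scene0.png

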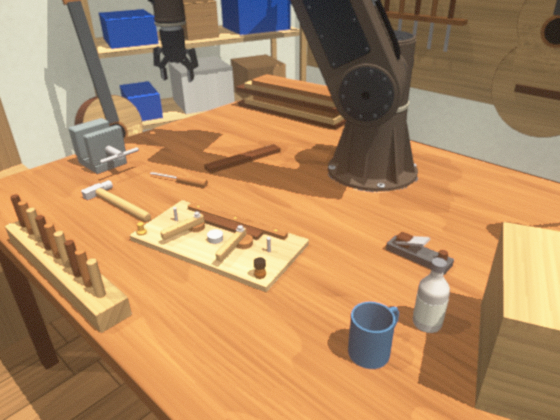

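```bash
python3 - <<'E'
import cv2
a=cv2.imread('pics/top0.png');cv2.imwrite('pics/topcrop.png',cv2.resize(a[110:250,230:390],None,fx=5,fy=4.2 if 0 else 4.2,interpolation=cv2.INTER_CUBIC)[:600,:800])
E
```

```text
(no output)
```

View pics/top0.png

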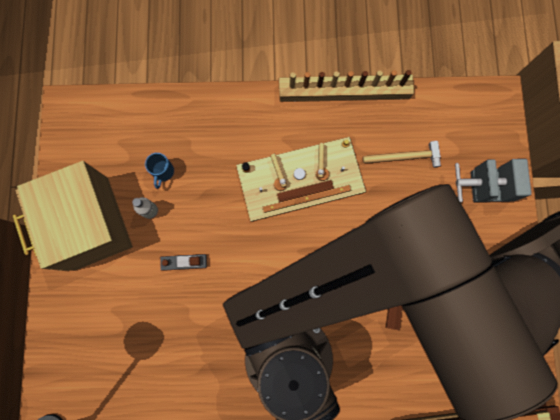

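View pics/topcrop.png

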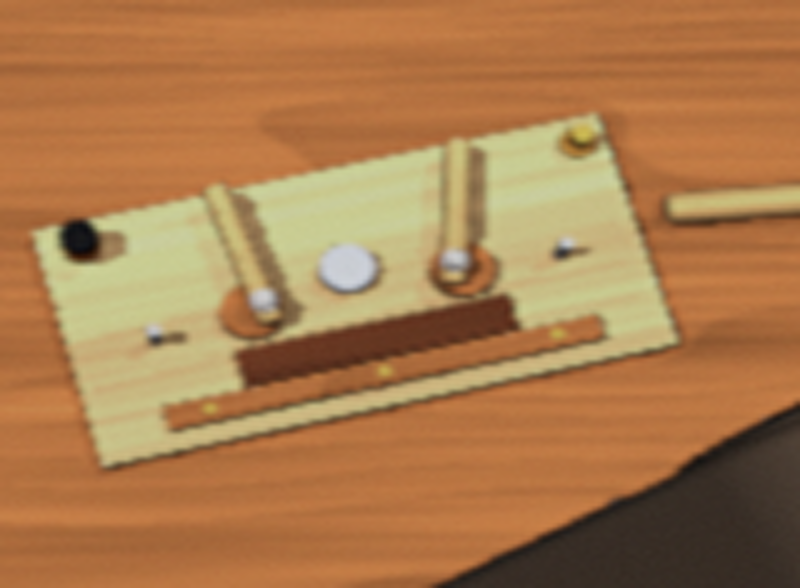

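The top view shows one jig, with the blank (305,190) between the fence and the cams. The left pivot is at about (283,182) and the right pivot at about (321,171). The wax tin is at (300,174), the pot at (246,167) and the bush at (346,143). Look-alikes are the loose dark bar by the arm base (395,320) and the hammer handle or pegs, which could pass for levers. Next I fit the jig pose.

```bash
cat >> h.py <<'E'
from scipy.optimize import least_squares
def proj(f,P):
    K=np.array(f['mtx']);R=np.array(f['attitude']);t=np.array(f['xyz'])
    c=(np.atleast_2d(P)-t)@R
    return np.c_[K[0,2]+K[0,0]*c[:,0]/-c[:,2],K[1,2]-K[1,1]*c[:,1]/-c[:,2]]
def jw(p,J):
    J=np.atleast_2d(J);c,s=np.cos(p[2]),np.sin(p[2])
    return np.c_[p[0]+c*J[:,0]-s*J[:,1],p[1]+s*J[:,0]+c*J[:,1],J[:,2]]
E
python3 - <<'E'
from h import *
f=viewer.grab_frame('top')
C=np.array([[35,232],[598,112],[680,345],[103,467]])
px=np.c_[230+C[:,0]/5-.4,110+C[:,1]/4.2-.4]
J=np.array([[.1,.2,.018],[.1,-.2,.018],[-.1,-.2,.018],[-.1,.2,.018]])
r=least_squares(lambda p:(proj(f,jw(p,J))-px).ravel(),[.6,-.05,0])
p=r.x;print(p,np.round(r.fun,1))
np.save('jig.npy',p)
# lever angles
def lev(side,a,L=.102,z=.056): return [-.006+L*np.cos(a),side*(.065+L*np.sin(a)),z]
im=cv2.resize(f['img'][110:250,230:390],None,fx=5,fy=5,interpolation=cv2.INTER_CUBIC)
def dot(q,c):
    for x in proj(f,jw(p,q)): cv2.circle(im,(int((x[0]-230+.4)*5),int((x[1]-110+.4)*5)),3,c,-1)
dot(J,(0,0,255)); dot([[-.006,.065,.056],[-.006,-.065,.056]],(255,0,0))
for side in(1,-1):
    for a in(-.3,0,.3): dot([lev(side,a)],(0,255,0) if a==0 else (255,0,255))
cv2.imwrite('pics/fit.png',im[:600])
s=viewer.grab_frame('scene');im2=s['img'][190:290,120:320];im=cv2.resize(im2,None,fx=4,fy=4,interpolation=cv2.INTER_CUBIC)
def dot2(q,c):
    for x in proj(s,jw(p,q)): cv2.circle(im,(int((x[0]-120+.4)*4),int((x[1]-190+.4)*4)),3,c,-1)
dot2(J,(0,0,255)); dot2([[-.006,.065,.056],[-.006,-.065,.056]],(255,0,0))
for side in(1,-1):
    for a in(-.3,0,.3): dot2([lev(side,a)],(0,255,0) if a==0 else (255,0,255))
cv2.imwrite('pics/fit2.png',im)
E
```

```text
[ 0.58703704 -0.05594407  0.23171135] [-0.4 -0.2  0.2  0.2  0.2 -0.2  0.1  0.1]
```

View pics/fit.png

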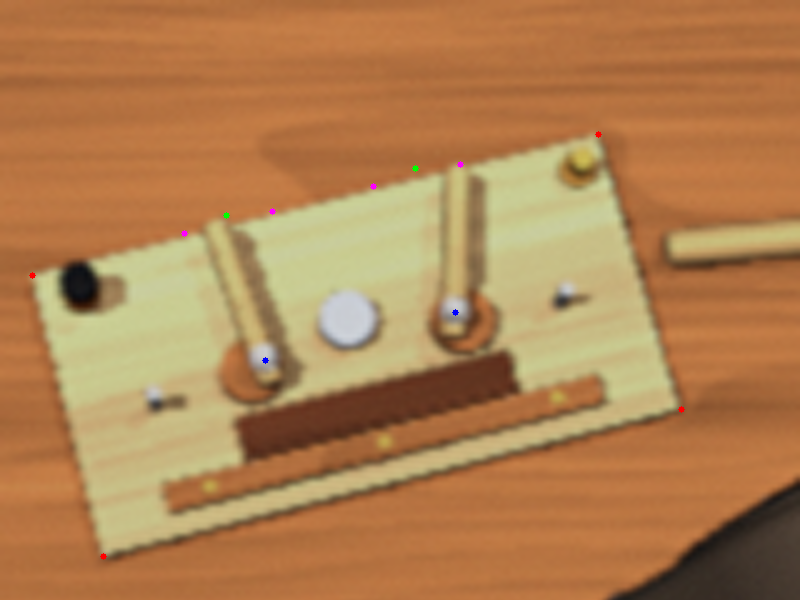

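View pics/fit2.png

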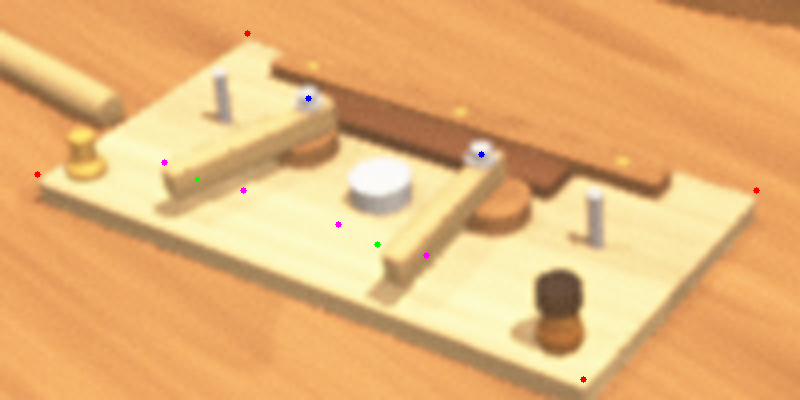

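```bash
python3 - <<'E'
from h import *
p=np.load('jig.npy');f=viewer.grab_frame('top');s=viewer.grab_frame('scene')
c,sn=np.cos(p[2]),np.sin(p[2])
def tj(w): d=w[:2]-p[:2]; return np.round([c*d[0]+sn*d[1],-sn*d[0]+c*d[1]],4)
T=lambda x,y:(230+x/5-.4,110+y/5-.4)
S=lambda x,y:(120+x/4-.4,190+y/4-.4)
for n,q,z,ff in [('ltip',T(217,226),.056,f),('rtip',T(460,170),.056,f),('lpin',T(153,392),.056,f),('rpin',T(568,288),.056,f),('pot',T(80,275),.06,f),('bush',T(582,160),.046,f),('tin',T(348,319),.036,f),
 ('ltipS',S(399,262),.056,s),('rtipS',S(172,172),.056,s),('lpinS',S(595,193),.056,s),('rpinS',S(219,75),.056,s)]:
    w=world(ff,*q,z);print(n,np.round(w,3),tj(w))
    if 'tip' in n:
        j=tj(w);sd=1 if n[0]=='l' else -1;print('  ang',np.arctan2(sd*(j[1]-sd*.065),j[0]+.006),np.hypot(j[0]+.006,j[1]-sd*.065))
E
```

```text
ltip [0.659 0.036 0.056] [0.0908 0.0728]
  ang 0.08040479267800013 0.09711374773944213
rtip [ 0.694 -0.127  0.056] [ 0.0878 -0.0938]
  ang 0.29789950111698826 0.09812176109304195
lpin [0.546 0.08  0.056] [-0.0083  0.1416]
rpin [ 0.611 -0.195  0.056] [-0.0085 -0.1413]
pot [0.626 0.127 0.06 ] [0.0796 0.1691]
bush [ 0.703 -0.211  0.046] [ 0.0771 -0.177 ]
tin [ 0.598 -0.051  0.036] [0.0124 0.0026]
ltipS [0.668 0.051 0.056] [0.1034 0.0854]
  ang 0.18435435350217547 0.11128575829817579
rtipS [ 0.701 -0.115  0.056] [ 0.0972 -0.084 ]
  ang 0.1820696570917389 0.10493445573309083
lpinS [0.55  0.084 0.056] [-0.0043  0.1448]
rpinS [ 0.617 -0.186  0.056] [-0.0011 -0.1337]
```

```bash
cat >> h.py <<'E'
def pre(side,a,r,s):
    p=np.load('jig.npy');d=p[2]+side*a
    piv=jw(p,[[-.006,side*.065,0]])[0,:2]
    u=np.array([np.cos(d),np.sin(d)]);n=np.array([-u[1],u[0]])
    return piv+r*u-side*s*n,d
def delta(target,psi):
    st=robot.sense();R=np.array(st['tcp_rot']);d=R.T@(np.array(target)-st['tcp_pos'])
    ps=np.arctan2(R[1,1],R[0,1]);print('tcp',np.round(st['tcp_pos'],4),'psi',round(ps,4),'F',np.round(st['ft_force'],1),'t',st['time'])
    print('shift tool cm',np.round(d*100,2),'yaw',round(-(psi-ps),4))
E
python3 - <<'E'
from h import *
q,d=pre(-1,.27,.083,.036);print(q,d);delta([*q,.15],d)
q,d=pre(1,.1,.083,.036);print(q,d)
E
```

```text
[ 0.68044144 -0.08778836] -0.03828865439968249
tcp [ 0.2925 -0.5805  0.2313] psi -1.1041 F [-0.2 -0.7  0.6] t 1.5
shift tool cm [  8.13 -26.54 -56.81] yaw -1.0658
[ 0.65646975 -0.00106667] 0.33171134560031756
```

Call:
send_rows(
  rows=[
    [[0,-1.3,-2.8,0],[0,-1.3,-2.8,0],[0,-1.3,-2.8,0],[0,-1.3,-2.8,0],[0,-1.3,-2.8,0],[0,-1.3,-2.8,0],[0,-1.3,-2.8,0],[0,-1.3,-2.8,0]],
  ],
  fingers=-1,
)

```text
time: 2.17
tcp_pos: [0.4465, -0.3855, 0.2314]
tcp_rot: [[0.0, 0.45, -0.893], [-0.0, -0.893, -0.45], [-1.0, 0.0, -0.0]]
ft_force: [0.2, 0.5, 0.0]
grip_width: 0.0001
```

Call:
send_rows(
  rows=[
    [[0,-1.3,-2.8,0],[0,-1.3,-2.8,0],[0,-1.3,-2.8,0],[0,-1.3,-2.8,0],[0,-1.3,-2.8,0],[0,-1.3,-2.8,0],[0,-1.3,-2.8,0],[0,-1.3,-2.8,0]],
  ],
)

```text
time: 2.83
tcp_pos: [0.5998, -0.1917, 0.2314]
tcp_rot: [[0.0, 0.45, -0.893], [-0.0, -0.893, -0.45], [-1.0, 0.0, -0.0]]
ft_force: [0.9, -0.2, -0.3]
grip_width: 0.0001
```

Call:
send_rows(
  rows=[
    [[0,0,0,-0.12],[0,0,0,-0.12],[0,0,0,-0.12],[0,0,0,-0.12],[0,0,0,-0.12],[0,0,0,-0.12],[0,0,0,-0.12],[0,0,0,-0.12]],
  ],
)

```text
time: 3.5
tcp_pos: [0.599, -0.1931, 0.2313]
tcp_rot: [[0.0, 0.99, -0.138], [0.0, -0.138, -0.99], [-1.0, 0.0, -0.0]]
ft_force: [-0.3, -0.6, -0.0]
grip_width: 0.0001
```

```bash
python3 - <<'E'
from h import *
q,d=pre(-1,.27,.083,.036);delta([*q,.15],d)
E
```

```text
tcp [ 0.599  -0.1931  0.2313] psi -0.1381 F [-0.3 -0.6 -0. ] t 3.5
shift tool cm [  8.13   6.62 -11.55] yaw -0.0998
```

Call:
send_rows(
  rows=[
    [[0,1.6,-2.8,0],[0,1.6,-2.9,0],[0,1.7,-2.9,0],[0,1.7,-2.9,0],[0,0,0,-0.1],[2.5,0,0,0],[2.8,0,0,0],[2.8,0,0,0]],
  ],
)

```text
time: 4.17
tcp_pos: [0.6813, -0.0884, 0.1499]
tcp_rot: [[0.002, 0.999, -0.043], [-0.0, -0.043, -0.999], [-1.0, 0.002, 0.0]]
ft_force: [0.7, -0.3, 0.3]
grip_width: 0.0003
```

```bash
python3 - <<'E'
from h import *
q,d=pre(-1,.27,.083,.036);delta([*q,.042],d)
p=np.load('jig.npy')
for n in ['wrist','scene']:
    f=viewer.grab_frame(n);im=f['img']
    if n=='scene': im=cv2.resize(im[150:300,100:320],None,fx=3.5,fy=3.5,interpolation=cv2.INTER_CUBIC)
    cv2.imwrite(f'pics/{n}1.png',im)
E
```

```text
tcp [ 0.6813 -0.0884  0.1499] psi -0.0433 F [ 0.7 -0.3  0.3] t 4.1667
shift tool cm [10.79 -0.11 -0.06] yaw -0.005
```

View pics/wrist1.png

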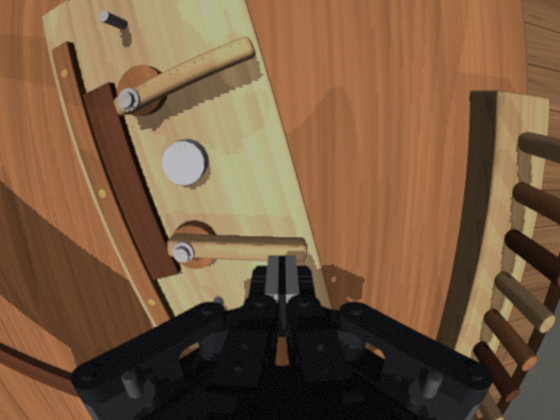

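View pics/scene1.png

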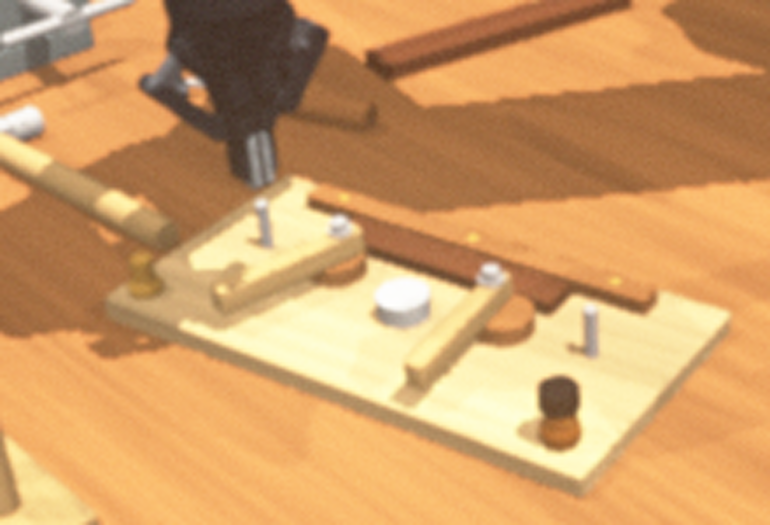

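```bash
cat >> h.py <<'E'
def projf(f,P):
    K=np.array(f['mtx']);R=np.array(f['attitude']);t=np.array(f['xyz'])
    c=(np.atleast_2d(P)-t)@R; c=c*[1,-1,-1]
    th=np.arctan2(np.hypot(c[:,0],c[:,1]),c[:,2]);ph=np.arctan2(c[:,1],c[:,0])
    return np.c_[K[0,2]+K[0,0]*th*np.cos(ph),K[1,2]+K[1,1]*th*np.sin(ph)]
def worldf(f,u,v,z):
    K=np.array(f['mtx']);R=np.array(f['attitude']);t=np.array(f['xyz'])
    a=(u-K[0,2])/K[0,0];b=(v-K[1,2])/K[1,1];th=np.hypot(a,b)
    d=R@np.array([np.sin(th)*a/th,-np.sin(th)*b/th,-np.cos(th)]);return t+d*(z-t[2])/d[2]
E
python3 - <<'E'
from h import *
p=np.load('jig.npy');f=viewer.grab_frame('wrist');print(f['xyz'])
im=f['img'].copy()
q,d=pre(-1,.27,.083,.036)
pts=[(jw(p,[[-.006,.065,.056],[-.006,-.065,.056]]),(255,0,0)),([[*q,.042],[*robot.sense()['tcp_pos']]],(0,0,255)),
([[*pre(-1,a,.102,0)[0],.056] for a in(.2,.27,.34)],(0,255,0)),([[*pre(1,a,.102,0)[0],.056] for a in(0,.1,.2)],(0,255,0))]
for P,c in pts:
    x=projf(f,P);print(np.round(x))
    for y in x: cv2.circle(im,tuple(int(i) for i in np.round(y)),3,c,-1)
cv2.imwrite('pics/w1b.png',im)
E
```

```text
[ 0.68258096 -0.00716501  0.28804896]
[[130. 101.]
 [185. 254.]]
[[286. 207.]
 [285. 276.]]
[[310. 248.]
 [310. 256.]
 [309. 263.]]
[[258.  55.]
 [253.  42.]
 [247.  30.]]
```

View pics/w1b.png

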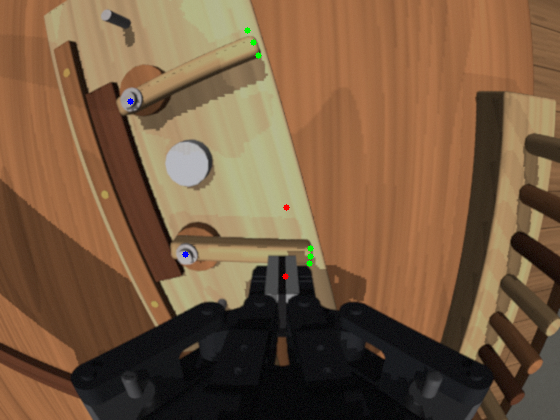

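The overlay matches the bolts and lever ends. Left is at about 0.08 rad and right at about 0.2, and the descent point (286,207) is free. Descending.

Call:
send_rows(
  rows=[
    [[2.5,0,0,0],[2.5,0,0,0],[2.5,0,0,0],[2.0,0,0,0],[1.3,0,0,0],[0,0,0,0],[0,0,0,0]],
  ],
)

```text
time: 4.9
tcp_pos: [0.6815, -0.0889, 0.0434]
tcp_rot: [[0.001, 0.999, -0.044], [-0.0, -0.044, -0.999], [-1.0, 0.001, 0.0]]
ft_force: [0.1, -0.1, 1.3]
grip_width: 0.0001
```

Call:
send_rows(
  rows=[
    [[0,0,0.5,0],[0,0,0.5,0],[0,0.1,0.5,0.06],[0,0.1,0.5,0.06],[0,0.1,0.5,0.06],[0,0.1,0.5,0.06]],
  ],
)

```text
time: 5.4
tcp_pos: [0.6829, -0.1199, 0.0439]
tcp_rot: [[0.003, 0.959, -0.283], [-0.0, -0.283, -0.959], [-1.0, 0.003, -0.0]]
ft_force: [2.5, 1.5, 0.4]
grip_width: 0.0001
```

```bash
python3 - <<'E'
from h import *
delta([*pre(-1,.4,.083,.019)[0],.042],pre(-1,.4,.083,.019)[1])
f=viewer.grab_frame('wrist');cv2.imwrite('pics/w2.png',f['img'])
E
```

```text
tcp [ 0.6829 -0.1199  0.0439] psi -0.2872 F [2.5 1.5 0.4] t 5.4
shift tool cm [ 0.19 -0.29 -0.35] yaw -0.1189
```

View pics/w2.png

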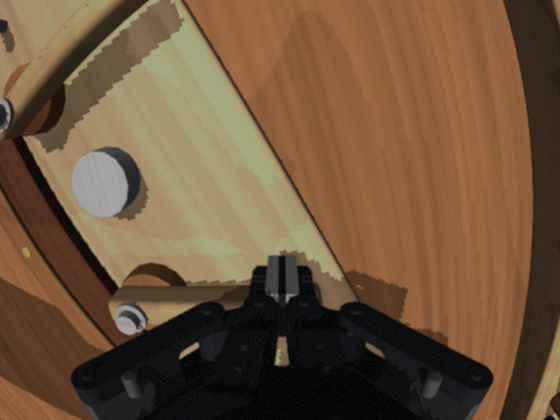

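Call:
send_rows(
  rows=[
    [[0.1,0.1,0.5,0.06],[0,0.1,0.5,0.06],[0,0.1,0.5,0.06],[0,0.1,0.5,0.06],[0,0.1,0.5,0.06],[0,0.1,0.5,0.06],[0,0.1,0.5,0.06],[0,0.1,0.5,0.06]],
  ],
)

```text
time: 6.12
tcp_pos: [0.6709, -0.1585, 0.0426]
tcp_rot: [[0.002, 0.721, -0.693], [-0.001, -0.693, -0.721], [-1.0, 0.002, -0.001]]
ft_force: [2.2, -0.5, 0.3]
grip_width: 0.0005
```

```bash
python3 - <<'E'
from h import *
p=np.load('jig.npy');st=robot.sense();R=st['tcp_rot'];ps=np.arctan2(R[1][1],R[0][1]);a=p[2]-ps
piv,d=pre(-1,a,0,0);v=np.array(st['tcp_pos'])[:2]-piv;u=np.array([np.cos(d),np.sin(d)])
print('a',a,'r',v@u,'s',v@[-u[1],u[0]])
delta([*pre(-1,1.4,.083,.019)[0],.042],pre(-1,1.4,0,0)[1])
E
```

```text
a 0.9972829075383394 r 0.08017077680301074 s 0.024507750581436793
tcp [ 0.6709 -0.1585  0.0426] psi -0.7656 F [ 2.2 -0.5  0.3] t 6.1167
shift tool cm [0.06 0.36 3.96] yaw 0.4027
```

Call:
send_rows(
  rows=[
    [[0,0.1,0.5,0.06],[0,0.1,0.5,0.06],[0,0.1,0.5,0.06],[0,0.1,0.5,0.06],[0,0.1,0.5,0.06],[0,0.1,0.5,0.06]],
  ],
)

```text
time: 6.62
tcp_pos: [0.6512, -0.1816, 0.0428]
tcp_rot: [[0.003, 0.431, -0.903], [-0.001, -0.903, -0.431], [-1.0, 0.002, -0.002]]
ft_force: [5.5, 0.3, -1.2]
grip_width: 0.0001
```

Call:
send_rows(
  rows=[
    [[0,0,0.3,0.03],[0,0,0.3,0.03],[0,0,0,0]],
  ],
)

```text
time: 6.87
tcp_pos: [0.6462, -0.1844, 0.043]
tcp_rot: [[0.004, 0.376, -0.927], [-0.001, -0.927, -0.376], [-1.0, 0.003, -0.003]]
ft_force: [4.9, -1.8, 0.0]
grip_width: -0.0003
```

```bash
python3 - <<'E'
from h import *
p=np.load('jig.npy');st=robot.sense();R=st['tcp_rot'];ps=np.arctan2(R[1][1],R[0][1]);a=p[2]-ps
piv,d=pre(-1,a,0,0);v=np.array(st['tcp_pos'])[:2]-piv;u=np.array([np.cos(d),np.sin(d)])
print('a',a,'r',v@u,'s',v@[-u[1],u[0]],'F along push',np.array(st['ft_force'])@np.array(R)[:,2])
f=viewer.grab_frame('wrist');cv2.imwrite('pics/w3.png',f['img'])
f=viewer.grab_frame('scene');cv2.imwrite('pics/s3.png',cv2.resize(f['img'][150:300,100:320],None,fx=3.5,fy=3.5,interpolation=cv2.INTER_CUBIC))
E
```

```text
a 1.4167394400914317 r 0.07798168796330349 s 0.022334971862951906 F along push -3.8336146269094504
```

View pics/w3.png

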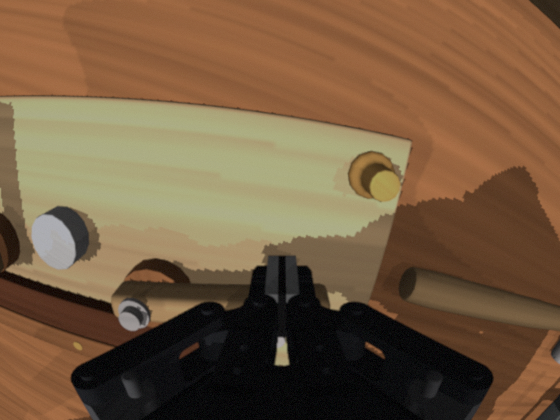

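View pics/s3.png

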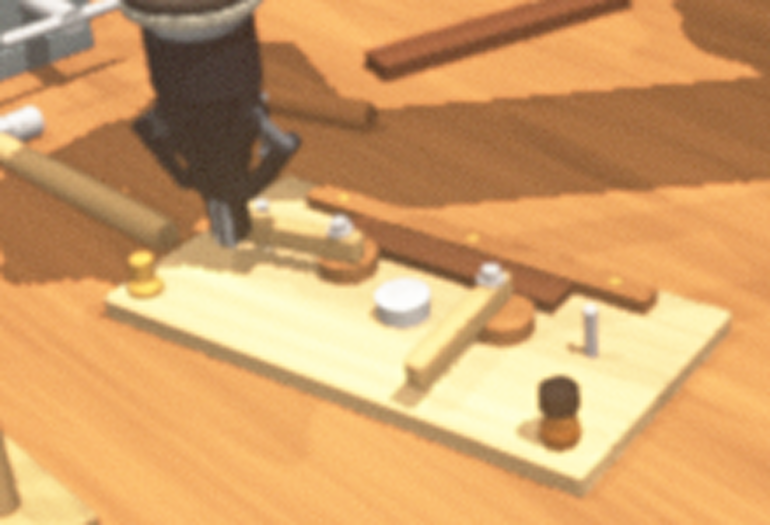

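Call:
send_rows(
  rows=[
    [[0,0.05,0.2,0.02],[0,0,0.2,0.02],[0,0,0,0]],
  ],
)

```text
time: 7.22
tcp_pos: [0.643, -0.1861, 0.0429]
tcp_rot: [[0.005, 0.339, -0.941], [-0.001, -0.941, -0.339], [-1.0, 0.003, -0.004]]
ft_force: [8.2, -2.0, 1.3]
grip_width: -0.0001
```

Call:
send_rows(
  rows=[
    [[0,0,0.2,0],[0,0,0.1,0],[0,0,0,0]],
  ],
)

```text
time: 7.47
tcp_pos: [0.6426, -0.1864, 0.0432]
tcp_rot: [[0.009, 0.34, -0.94], [-0.001, -0.94, -0.34], [-1.0, 0.004, -0.008]]
ft_force: [21.0, 6.9, -5.8]
grip_width: -0.0002
```

Call:
send_rows(
  rows=[
    [[0,0,-0.6,0],[0,0,-0.6,0],[-2,0,-0.2,0],[-3,0,0,0],[-3,0,0,0],[-3,0,0,0],[0,0,0,0]],
  ],
)

```text
time: 8.05
tcp_pos: [0.654, -0.1823, 0.1577]
tcp_rot: [[0.007, 0.341, -0.94], [-0.002, -0.94, -0.341], [-1.0, 0.005, -0.006]]
ft_force: [1.3, 0.2, 0.5]
grip_width: 0.0001
```

```bash
python3 - <<'E'
from h import *
q,d=pre(1,.08,.083,.036);print(q,d);delta([*q,.15],d)
f=viewer.grab_frame('wrist');cv2.imwrite('pics/w4.png',f['img'])
E
```

```text
[ 0.65631157 -0.00286913] 0.31171134560031755
tcp [ 0.654  -0.1823  0.1577] psi -1.2233 F [1.3 0.2 0.5] t 8.05
shift tool cm [  0.72 -16.8   -6.32] yaw -1.535
```

View pics/w4.png

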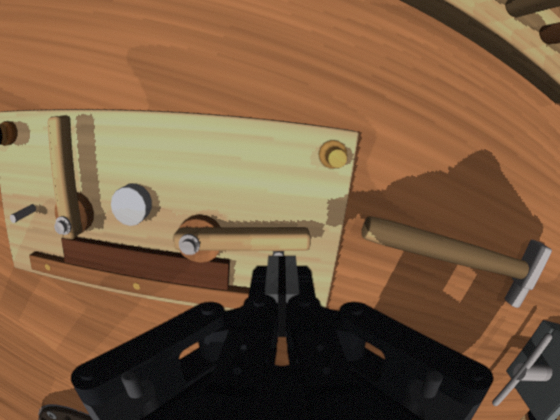

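Call:
send_rows(
  rows=[
    [[0,-3.3,-1.2,0],[0,-3.3,-1.2,0],[0,-3.4,-1.3,0],[0,-3.4,-1.3,0],[0,-3.4,-1.3,0],[0,0,0,-0.12],[0,0,0,-0.12],[0,0,0,-0.12]],
  ],
)

```text
time: 8.77
tcp_pos: [0.6527, -0.0009, 0.1504]
tcp_rot: [[-0.002, 0.655, -0.755], [-0.0, -0.755, -0.655], [-1.0, -0.001, 0.001]]
ft_force: [0.4, -0.7, 0.4]
grip_width: -0.0002
```

Call:
send_rows(
  rows=[
    [[0,0,0,-0.12],[0,0,0,-0.12],[0,0,0,-0.12],[0,0,0,-0.12],[0,0,0,-0.12],[0,0,0,-0.12],[0,0,0,-0.12],[0,0,0,-0.12]],
  ],
)

```text
time: 9.43
tcp_pos: [0.6527, -0.002, 0.1504]
tcp_rot: [[-0.002, 0.995, 0.102], [-0.0, 0.102, -0.995], [-1.0, -0.002, -0.0]]
ft_force: [-0.4, -0.6, 0.3]
grip_width: -0.0005
```

Call:
send_rows(
  rows=[
    [[0,0,0,-0.12],[0,0,0,-0.09],[0,0,0,0]],
  ],
)

```text
time: 9.68
tcp_pos: [0.6527, -0.002, 0.1504]
tcp_rot: [[-0.002, 0.952, 0.306], [-0.0, 0.306, -0.952], [-1.0, -0.002, -0.001]]
ft_force: [0.2, -0.7, -0.5]
grip_width: 0.0004
```

```bash
python3 - <<'E'
from h import *
q,d=pre(1,.08,.083,.036);delta([*q,.042],d)
f=viewer.grab_frame('wrist');im=f['img'].copy()
for P in [[*q,.042],[*pre(1,.08,.102,0)[0],.056],[*pre(1,.08,0,0)[0],.056]]:
    x=projf(f,P)[0];cv2.circle(im,tuple(int(i) for i in np.round(x)),3,(0,0,255),-1)
cv2.imwrite('pics/w5.png',im)
E
```

```text
tcp [ 0.6527 -0.002   0.1504] psi 0.3111 F [ 0.2 -0.7 -0.5] t 9.6833
shift tool cm [10.84  0.33  0.2 ] yaw -0.0006
```

View pics/w5.png

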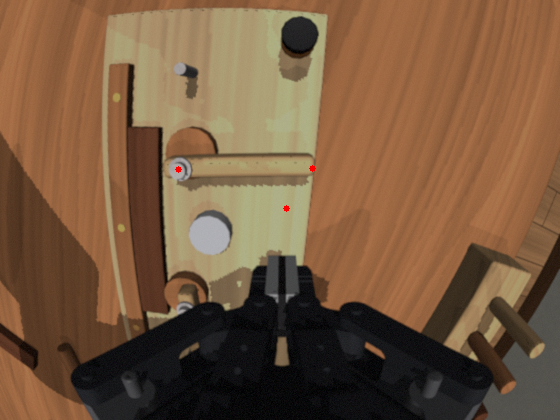

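Call:
send_rows(
  rows=[
    [[2.5,0.3,0.2,0],[2.5,0,0,0],[2.5,0,0,0],[2.0,0,0,0],[1.3,0,0,0],[0,0,0,0],[0,0,-0.6,0],[0,0,-0.6,0]],
  ],
)

```text
time: 10.4
tcp_pos: [0.6538, 0.0087, 0.0443]
tcp_rot: [[0.001, 0.954, 0.3], [0.0, 0.3, -0.954], [-1.0, 0.001, 0.0]]
ft_force: [1.1, 0.4, 0.1]
grip_width: -0.0002
```

Call:
send_rows(
  rows=[
    [[0,0.1,-0.5,-0.06],[0,0.1,-0.5,-0.06],[0,0.1,-0.5,-0.06],[0,0.1,-0.5,-0.06],[0,0.1,-0.5,-0.06],[0,0.1,-0.5,-0.06],[0,0.1,-0.5,-0.06],[0,0.1,-0.5,-0.06]],
  ],
)

```text
time: 11.07
tcp_pos: [0.6419, 0.0478, 0.0452]
tcp_rot: [[0.004, 0.705, 0.709], [0.0, 0.709, -0.705], [-1.0, 0.003, 0.002]]
ft_force: [2.0, -0.5, 0.5]
grip_width: -0.0003
```

```bash
cat > st.py <<'E'
from h import *
p=np.load('jig.npy');st=robot.sense();R=st['tcp_rot'];ps=np.arctan2(R[1][1],R[0][1]);a=ps-p[2]
piv,d=pre(1,a,0,0);v=np.array(st['tcp_pos'])[:2]-piv;u=np.array([np.cos(d),np.sin(d)])
print('a',a,'r',v@u,'s',-v@[-u[1],u[0]],'F along push',-np.array(st['ft_force'])@np.array(R)[:,2])
f=viewer.grab_frame('wrist');cv2.imwrite('pics/w6_%d.png'%(st['time']*10),f['img'])
E
python3 st.py; ls pics
```

```text
a 0.5568900484112629 r 0.08298776291726938 s 0.02418752858851179 F along push -1.8098787716065168
fit.png
fit2.png
s3.png
scene0.png
scene1.png
top0.png
topcrop.png
w1b.png
w2.png
w3.png
w4.png
w5.png
w6_110.png
wrist1.png
```

Call:
send_rows(
  rows=[
    [[0.2,0.1,-0.5,-0.06],[0,0.1,-0.5,-0.06],[0,0.1,-0.5,-0.06],[0,0.1,-0.5,-0.06],[0,0.1,-0.5,-0.06],[0,0.1,-0.5,-0.06],[0,0.1,-0.5,-0.06],[0,0.1,-0.5,-0.06]],
  ],
)

```text
time: 11.78
tcp_pos: [0.6128, 0.0758, 0.0429]
tcp_rot: [[0.003, 0.299, 0.954], [0.0, 0.954, -0.299], [-1.0, 0.001, 0.003]]
ft_force: [3.4, 1.8, 0.6]
grip_width: -0.0
```

Call:
send_rows(
  rows=[
    [[0,0.1,-0.5,-0.06],[0,0.1,-0.5,-0.06],[0,0.1,-0.5,-0.06],[0,0.1,-0.5,-0.06],[0,0.1,-0.5,-0.06],[0,0,0,0]],
  ],
)

```text
time: 12.28
tcp_pos: [0.5885, 0.0853, 0.0427]
tcp_rot: [[0.002, 0.003, 1.0], [0.0, 1.0, -0.003], [-1.0, 0.0, 0.002]]
ft_force: [0.1, 1.0, -0.4]
grip_width: -0.0001
```

```bash
python3 st.py; ls pics
```

```text
a 1.3359617009459654 r 0.07942214256148429 s 0.02195921189277106 F along push -0.08774726354538563
fit.png
fit2.png
s3.png
scene0.png
scene1.png
top0.png
topcrop.png
w1b.png
w2.png
w3.png
w4.png
w5.png
w6_110.png
w6_122.png
wrist1.png
```

Call:
send_rows(
  rows=[
    [[0,0.05,-0.3,-0.03],[0,0.05,-0.3,-0.03],[0,0,-0.2,-0.02],[0,0,0,0]],
  ],
)

```text
time: 12.67
tcp_pos: [0.5818, 0.0859, 0.0424]
tcp_rot: [[0.004, -0.073, 0.997], [0.001, 0.997, 0.073], [-1.0, 0.0, 0.004]]
ft_force: [4.7, 3.1, 1.4]
grip_width: 0.0002
```

```bash
python3 st.py; ls pics/w6*
```

```text
a 1.4119762039864134 r 0.07859550640931856 s 0.02133915720258864 F along push -4.918256363039509
pics/w6_110.png
pics/w6_122.png
pics/w6_126.png
```

Call:
send_rows(
  rows=[
    [[0,0,-0.2,-0.02],[0,0,-0.2,-0.02],[0,0,0,0]],
  ],
)

```text
time: 12.97
tcp_pos: [0.5788, 0.0857, 0.0426]
tcp_rot: [[0.005, -0.112, 0.994], [0.001, 0.994, 0.112], [-1.0, 0.0, 0.005]]
ft_force: [8.7, 5.6, -0.9]
grip_width: -0.0002
```

Call:
send_rows(
  rows=[
    [[0,0,-0.2,0],[0,0,0,0],[0,0,0,0]],
  ],
)

```text
time: 13.22
tcp_pos: [0.5786, 0.0857, 0.0428]
tcp_rot: [[0.008, -0.111, 0.994], [0.001, 0.994, 0.111], [-1.0, 0.0, 0.008]]
ft_force: [16.8, 7.2, -5.8]
grip_width: -0.0003
```

Call:
send_rows(
  rows=[
    [[0,0,0.6,0],[0,0,0.6,0],[-2,0,0.2,0],[-3,0,0,0],[-3,0,0,0],[-3,0,0,0],[-3,0,0,0],[0,0,0,0]],
  ],
)

```text
time: 13.88
tcp_pos: [0.5909, 0.0866, 0.1872]
tcp_rot: [[0.007, -0.113, 0.994], [0.001, 0.994, 0.113], [-1.0, -0.0, 0.007]]
ft_force: [1.0, 0.2, 1.2]
grip_width: -0.0002
```

```bash
python3 - <<'E'
from h import *
p=np.load('jig.npy')
f=viewer.grab_frame('wrist');im=f['img'].copy();
for sd in(1,-1):
  for P in [[*pre(sd,a,.102,0)[0],.056] for a in (1.36,1.45)]: x=projf(f,P)[0];cv2.circle(im,tuple(int(i) for i in np.round(x)),2,(0,0,255),-1)
cv2.imwrite('pics/w7.png',im)
f=viewer.grab_frame('top');im=cv2.resize(f['img'][110:250,230:390],None,fx=4,fy=4,interpolation=cv2.INTER_CUBIC)
for sd in(1,-1):
  for P in [[*pre(sd,a,.102,0)[0],.056] for a in (1.36,1.45)]: x=proj(f,P)[0];cv2.circle(im,(int((x[0]-229.6)*4),int((x[1]-109.6)*4)),2,(0,0,255),-1)
for y in(.09,-.09):
  for xx in (-.065,-.035):
    x=proj(f,jw(p,[[xx,y,.03]]))[0];cv2.circle(im,(int((x[0]-229.6)*4),int((x[1]-109.6)*4)),2,(255,255,0),-1)
cv2.imwrite('pics/t7.png',im)
f=viewer.grab_frame('scene');cv2.imwrite('pics/s7.png',cv2.resize(f['img'][150:300,100:320],None,fx=3.5,fy=3.5,interpolation=cv2.INTER_CUBIC))
E
```

```text
(no output)
```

View pics/w7.png

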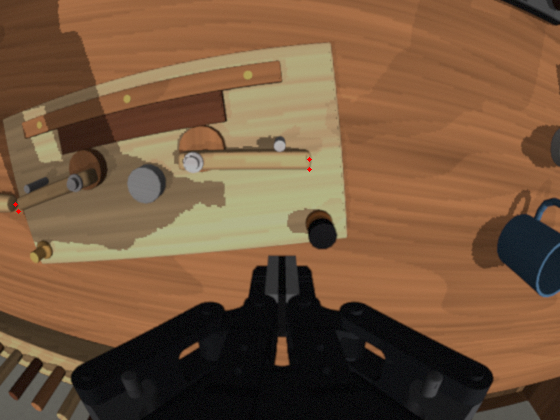

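View pics/t7.png

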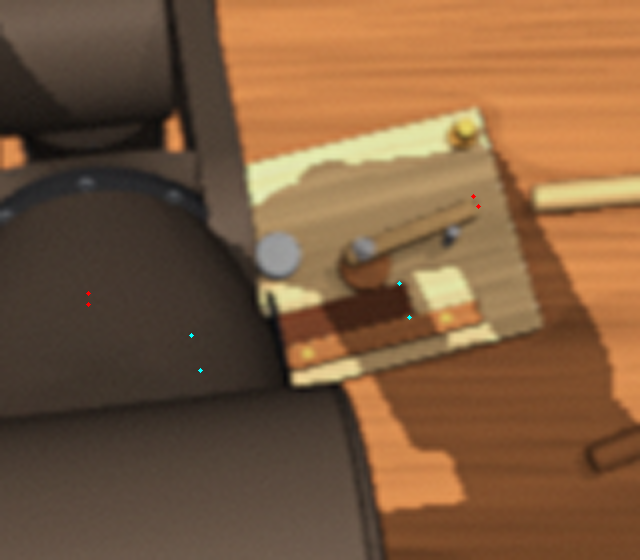

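View pics/s7.png

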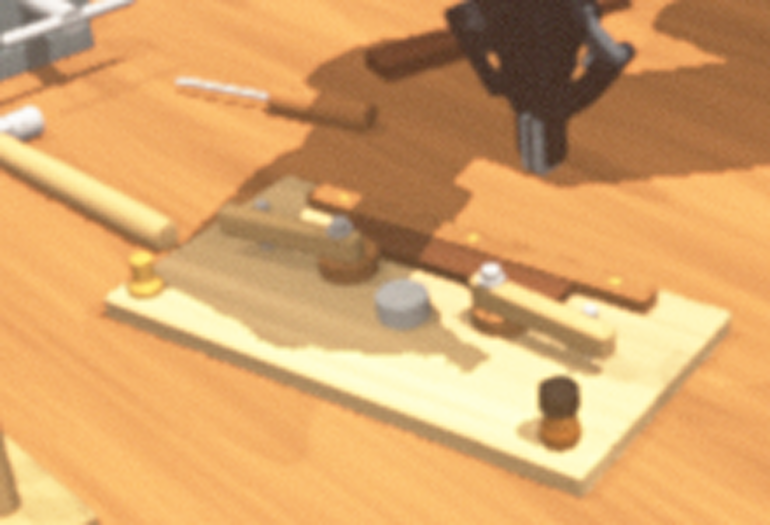

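Call:
send_rows(
  rows=[
    [[-2,0,0,0],[-2,-2,-0.5,0],[-2,-3.5,-1,0],[0,-3.5,-1,0],[0,-3.5,-1,0],[0,-3.5,-1,0],[0,-3.5,-1,0],[0,-3.5,-1,0]],
  ],
)

```text
time: 14.7
tcp_pos: [0.5486, -0.151, 0.2399]
tcp_rot: [[-0.002, -0.114, 0.993], [0.001, 0.993, 0.114], [-1.0, 0.001, -0.002]]
ft_force: [0.4, 0.1, 0.3]
grip_width: -0.0002
```

Call:
send_rows(
  rows=[
    [[0,-3.5,-1,0],[0,-3.5,-1,0],[0,-3.5,-1,0],[0,-3.5,-1,0],[0,-3.5,-1,0],[0,-3.5,-1,0],[0,-3.5,-1,0],[0,-3.5,-1,0]],
  ],
)

```text
time: 15.37
tcp_pos: [0.5013, -0.4382, 0.2395]
tcp_rot: [[-0.002, -0.114, 0.994], [0.002, 0.994, 0.114], [-1.0, 0.002, -0.002]]
ft_force: [1.7, -0.1, 0.3]
grip_width: -0.0002
```

```bash
python3 - <<'E'
from h import *
p=np.load('jig.npy')
f=viewer.grab_frame('top');im=cv2.resize(f['img'][110:250,230:390],None,fx=5,fy=5,interpolation=cv2.INTER_CUBIC)[:600]
def dot(P,c): x=proj(f,P)[0];cv2.circle(im,(int((x[0]-229.6)*5),int((x[1]-109.6)*5)),2,c,-1)
for sd in(1,-1):
  for a in (1.36,1.45): dot([*pre(sd,a,.102,0)[0],.056],(0,0,255))
for y in(.095,0,-.095):
  for xx in (-.065,-.035): dot(jw(p,[[xx,y,.03]]),(255,255,0))
cv2.imwrite('pics/t8.png',im)
E
```

```text
(no output)
```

View pics/t8.png

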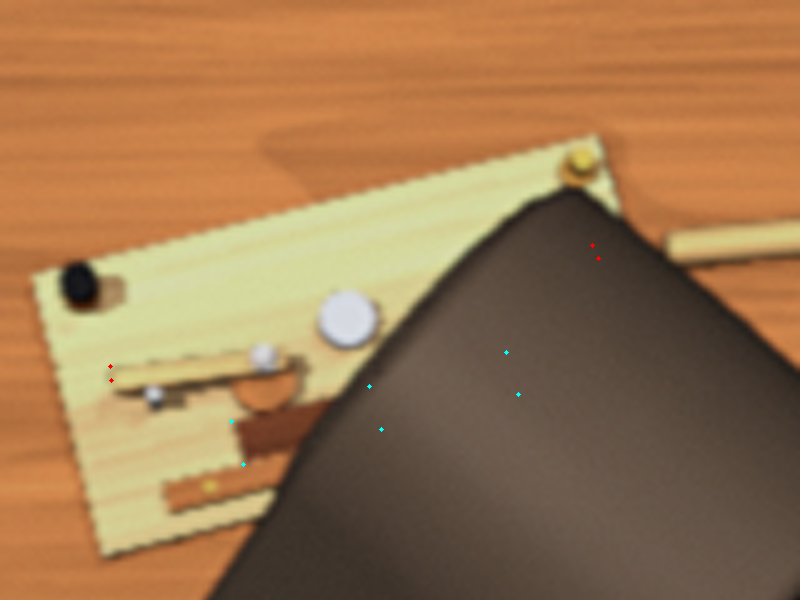

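Call:
send_rows(
  rows=[
    [[0,-2,-3,0],[0,-2,-3,0],[0,-2,-3,0],[0,-2,-3,0],[0,-2,-2,0],[0,-2,-2,0],[0,-2,-2,0],[0,0,0,0]],
  ],
)

```text
time: 16.08
tcp_pos: [0.3362, -0.5997, 0.2393]
tcp_rot: [[-0.002, -0.111, 0.994], [0.001, 0.994, 0.111], [-1.0, 0.001, -0.002]]
ft_force: [-1.0, 0.7, 0.4]
grip_width: -0.0002
```

```bash
python3 - <<'E'
from h import *
p=np.load('jig.npy')
f=viewer.grab_frame('top');im=cv2.resize(f['img'][110:250,230:390],None,fx=5,fy=5,interpolation=cv2.INTER_CUBIC)[:600]
cv2.imwrite('pics/t9raw.png',im.copy())
def dot(P,c): x=proj(f,P)[0];cv2.circle(im,(int((x[0]-229.6)*5),int((x[1]-109.6)*5)),2,c,-1)
for sd in(1,-1):
  for a in (1.36,1.45): dot([*pre(sd,a,.102,0)[0],.056],(0,0,255))
for y in(.095,0,-.095):
  for xx in (-.065,-.035): dot(jw(p,[[xx,y,.03]]),(255,255,0))
cv2.imwrite('pics/t9.png',im)
E
```

```text
(no output)
```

View pics/t9.png

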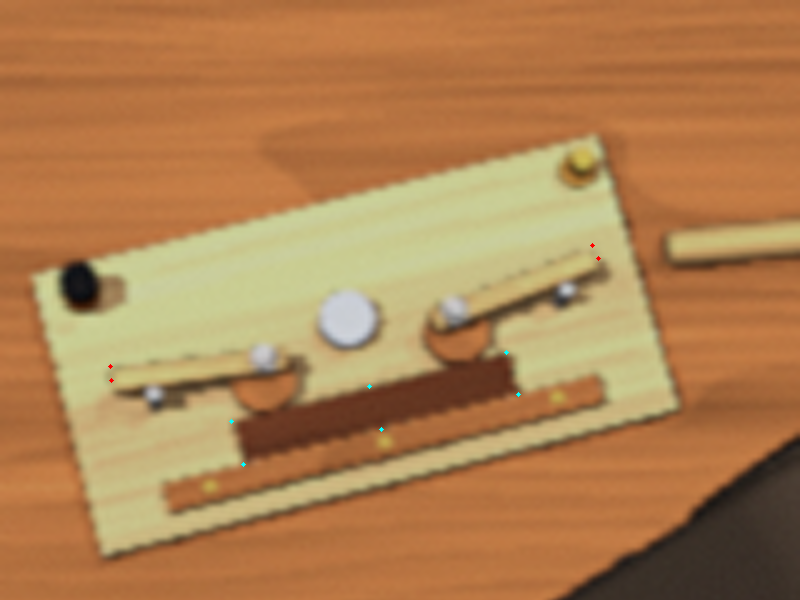

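```bash
python3 -c "
from station import robot
print(robot.finish_job())"
```

```text
the job is handed in; nothing more can be done
None
```

I pushed both cam levers outwards with the shut fingertips, the right one first and then the left, until each reached its stop. I then backed off, lifted clear, moved the arm away and handed the job in at about 16 s of the 48 s. The hand-in reported no verdict.

- **Stops:** at the end of each push the force rose to about 22 N (right) and 18 N (left) while the tip moved less than 0.5 mm. In the last top view both lever ends sit at the projected 1.45 rad marks, next to their pins.
- **Blank:** in that view it lies against and along the fence, with both cams touching it. The cam force and the exact gap to the fence could not be measured directly.
- **Bystanders:** the wax tin, pot and bush look unmoved in the last top view. I did not check the glue, mug, plane, hammer and screwdriver after the pushes, but the arm never went near them at bench height. The gripper ended at (0.34, -0.60, 0.24) m, touching nothing.
- **Disagreement:** early estimates of the starting lever angles differed by about 0.1 rad between the two cameras. The wrist-camera overlay settled them at about 0.08 rad (left) and 0.2 rad (right) before contact.

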